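# Unbolt the jar carrier

### The arm

A 7-joint arm with a two-finger parallel gripper is mounted at the origin on a cart in front of the work surface, level with it; the furniture and walls round the work are solid. World frame = base frame: x ahead of the robot, y to its left, z up, the work surface at z = 0. Lengths are in m, angles in rad, forces in N, time in s.
With the tool pointing down it reaches from about 0.425 to 0.875 m from the base axis. Payload 4.7 kg.
Tool frame: the origin (TCP) lies on the centre line of the jaws, within the pads' length; the fingertips stand 22 mm ahead of it and the grasp point (between the pads) lies 3 mm ahead of it (ctrl.tcp_to_tips is the z of the fingertips in the tool frame, in m); z points along the fingers, y is the direction in which the jaws open and shut (so a half turn about z gives the same grasp; the last joint's range is limited). The gripper opens to 87 mm and grips with 3 to 60 N. Pads are 19 mm wide; open, the fingers measure 117 mm over their backs; the gripper's body (75 mm by 190 mm) begins 51 mm behind the grasp point.
Start: joints at [1.214, 0.321, -0.07, 1.45, 0.023, 1.371, -0.057], TCP at [0.236, -0.606, 0.245] pointing down, gripper open.
Joint ranges: [-2.86, 2.86], [-0.3, 2.09], [-1.38, 1.24], [0.06, 2.45], [-1.56, 4.7], [0.09, 2.05], [-2.69, 2.69]. Speed limits (rad/s): [2.57, 2.57, 3.14, 3.14, 3.14, 3.14, 3.14].

### API

Orientations are given as a rotation vector (axis times angle).
In Python, from bench import ctrl, cams gives the robot as it stands.
- The arm moves only by the tool move_arm, never from a script. Its argument "deltas" is a list of rows, each an object with "linear": the shift along the tool's x, y, z as a fraction of full scale, a list of three; "turn": the turn, a rotation vector about the tool's x, y, z as a fraction of full scale, a list of three; "claw": the closure, from 0 (fully open) to 1 (shut). In form: [{"linear": [tx, ty, tz], "turn": [wx, wy, wz], "claw": claw}, ...]. A call has 1 to 20 rows; each row shifts and turns the commanded pose from where the row before left it, along the tool's axes as they then stand; what a row does not reach is not made up. Full scale, the value 1, is 0.03 m for a shift and 4 degrees for a turn. A row lasts 1/12 s, in which the tool goes at most 41.7 mm and 7.16 degrees, less where a joint would pass 70% of its speed; a pose out of reach is approached as far as the arm can. A call with a number of a shift or a turn outside -1 to 1 is refused whole. A call with a gripper value outside its range is refused whole. The fingers move at their own pace and stop on an object; "grip_force" is the grip in N (left out, the last holds). Time passes only in rows, so rows that do not move let the fingers close. It gives the time, the measured TCP pose, the force and the opening at its end, in the units of the state.
- ctrl.get_state(): the state, without advancing time (a new reading comes with each control period).
- cams.get_image(name): name is "scene" or "top" or "wrist"; returns a dict with "image" (420x560x3 uint8, red, green, blue), "K" (3x3 intrinsics, pixels), "k1" (the pictures are not rectified: a ray, as slopes to the right and down, at radius r is drawn at 1 + k1 r^2 times it, then the intrinsics apply), "world_from_camera" (4x4, takes a point from camera to world coordinates); the wrist camera has in their place "tool_from_camera" (4x4, takes a point from camera to tool coordinates, whose origin is the TCP and whose axes are the flange's). Camera axes: x right, y down, z forward; pixel columns grow to the right and rows downward; lengths in m; the calibration is good to about 2 mm. A picture is of the moment at which its call begins: read the wrist's pose just before it. There is no depth.
- ctrl.close_job(): hands the job in, once; it reports no verdict.
The state is a dict: "time": time; "joint_positions": joint angles; "qd": joint speeds; "joint_torque": joint torques, N m; "position": TCP position; "tool_rot": TCP orientation; "ft_force": force on the tool from outside, world axes, zero at the start; "torque": the same for the moment, N m; "grip_width": opening from 0.0 (shut) to 1.0 (fully open).
Only numpy, scipy, OpenCV 4.12 (cv2) and the standard library are available. Lean on these libraries where they do the work, as an engineer would, in place of code of your own. Each camera call takes 0.05 s, during which the arm holds its last target. There are 200 camera calls.

### The job

Open the jar carrier so that the sample jars can be taken out: hold its spring catch down with one fingertip while the other fingertip slides the bolt all the way back, then let the catch spring up again so that it keeps the bolt back. After that, push the retaining bar round with a finger until it stands fully open against its stop. Only press and push: leave the four jars standing in their bays and do not disturb the tins and the spatula beside the carrier.

Things in the scene. Friction and masses are not known exactly. Their poses are not given: they have to be found in the camera images.
- carrier: Plywood carrier of four jars, fixed, 150 mm (x) by 304 mm (y, -183 to +121 mm). Origin: on the worktop under the middle of the 2 x 2 bays; at yaw 0 its x points away from the robot, its y to the robot's left. Bar pivot at y +89 mm on a block 84 mm high. A deck (y -74 to -184 mm, top 80 mm up) carries bolt and catch. All heights are above the worktop, all x and y below are in this frame.
- bolt_tab (a point): Middle (126 mm up) of the bolt's upright steel finger tab: 28 mm wide in x, 6 mm thick in y, 107 to 140 mm up, round top. At x 0, y -123 mm while shot; sliding back moves it to -y (away from the jars). Push its +y face (30 mm free there before the guide staple). Below it a 16 mm long foot, top 107.5 mm up, reaches 36 mm to -x.
- bolt_rod (a point): Middle of the bolt's 12 mm rod while shot: x 0, y -123 mm, axis 100 mm up, along y. It runs in two guide staples at y -87 and -169 mm, each 24 mm wide in x, 12 mm in y, tops 109 mm up. Moves with the bolt.
- bolt (a joint): Travel of the bolt, m: 0 shot (nose 20 mm deep in the fork at the bar's free end), 0.030 fully back. Friction 1 to 2 N and a little drag. With the catch up it stops after 1.5 mm. Back by more than about 0.026, the catch can spring up before the foot and keeps it back.
- catch_pad (a point): Middle of the top of the spring catch's ribbed thumb plate: 28 mm wide in x, 64 mm long in y (parallel to the bolt, -157 to -93 mm). At x -50.5, y -125 mm, 125 mm up while the catch is up, 12 mm lower when fully down; then the plate is level (up, its -x edge is 5 mm higher than its +x edge). A finger may slide along it while pressing. 50 mm in x from the tab's middle.
- catch (a joint): Catch angle, rad: 0 up, 0.18 fully down; pressing the plate down increases it (hinge along y under the bolt). Above about 0.14 the bolt can pass. At the plate's middle 2 N start it and 5 N hold it fully down; it springs back by itself. While the bolt is part of the way back its foot keeps the catch at about 0.13.
- bar_web (a point): Point on the retaining bar, an aluminium T section over the jar lids: strip 30 mm wide, 87 to 91 mm up, with a 4 mm thick upright web along its middle, 20 to 146 mm from the pivot, top 114 mm up. The point is in the web, 90 mm from the pivot, 105 mm up. Push the web sideways, fingertips 94 mm up or more (jar lids end at 84 mm).
- bar_hinge (a point): On the bar's vertical pivot axis, 105 mm up, at x 0, y +89 mm. Its screw head is 15 mm wide, top 100 mm up. The bar's stop pin (9 mm thick, top 104 mm up) is at x +14, y +111.5 mm.
- bar (a joint): Angle of the bar, rad: 0 closed (it lies from the pivot along -y), growing as its free end swings to +x (away from the robot): at 1.57 it points along +x, at 1.75 it meets its stop. The pivot is stiff (0.06 Nm): it stays where it is left. Blocked until the bolt is more than 20 mm back.
- jar_a_mid (a point): Centre (39 mm up its height) of a closed sample jar, 62 mm across, 78 mm high, standing in the carrier's bay at x -36, y -36 mm, lid 84 mm above the worktop. Loose; leave it standing.
- jar_b_mid (a point): Centre (39 mm up its height) of a closed sample jar, 62 mm across, 78 mm high, standing in the carrier's bay at x -36, y +36 mm, lid 84 mm above the worktop. Loose; leave it standing.
- jar_c_mid (a point): Centre (39 mm up its height) of a closed sample jar, 62 mm across, 78 mm high, standing in the carrier's bay at x +36, y -36 mm, lid 84 mm above the worktop. Loose; leave it standing.
- jar_d_mid (a point): Centre (39 mm up its height) of a closed sample jar, 62 mm across, 78 mm high, standing in the carrier's bay at x +36, y +36 mm, lid 84 mm above the worktop. Loose; leave it standing.
- tin_5: Bystander: an open aluminium moisture tin, 62 mm across, 41 mm high, right of the carrier; origin at the centre of its underside. Leave alone.
- tin_6: Bystander: an open aluminium moisture tin, 62 mm across, 41 mm high, right of the carrier; origin at the centre of its underside. Leave alone.
- tin_7: Bystander: an open aluminium moisture tin, 62 mm across, 41 mm high, right of the carrier; origin at the centre of its underside. Leave alone.
- spatula: Bystander: a wood-handled spatula, 234 mm long, 28 mm wide, lying right of the carrier; origin at the centre of its underside. Leave alone.
Things that resemble listed ones, but are neither listed nor needed, are in the scene too. What is shaped like the part that bears jar_b_mid but purple is not meant. Leave any red look-alike of the part that bears jar_a_mid alone.

How it is judged:
By the outcome, as a careful person would: the job done as asked, in the order asked, and still so for the second after the job is handed in, with the robot touching nothing.
It also fails if it takes over 45 s, if anything falls off the work surface, if the arm or the gripper's body presses on something with over 40 N, if the wrist force passes 120 N, or if a joint passes its speed limit or range.

## Working session

There is one attempt and no reset: what is moved stays moved. The work goes in short steps, Python scripts to look and compute and a tool call to move; the robot and the scene stay as the last step left them, time stands still between calls to the robot, and variables do not carry over. Pictures are saved under pics/ and viewed, about 8 in all and at most 12, crops included, and the job is handed in when it is done.

Besides the shell and the picture viewer there is one more tool, called after "Request:" as name(argument=value, ...) on one line, values as JSON. move_arm: Moves the arm, as the interface text tells. Shift numbers are shares of 0.03 m and turn numbers shares of 4 degrees, none past 1 either way. Its arguments: {"type":"object","properties":{"deltas":{"type":"array"},"grip_force":{"type":"number"}},"required":["deltas"]}

```bash
mkdir -p pics; ls
python3 - <<'E'
from bench import ctrl,cams
import cv2,numpy as np
s=ctrl.get_state(); print(s, ctrl.tcp_to_tips)
for n in("scene","top"):
    d=cams.get_image(n); print(n,d["K"].tolist(),d["k1"],np.round(d["world_from_camera"],4).tolist())
    cv2.imwrite(f"pics/{n}0.png",d["image"][:,:,::-1])
    np.savez(f"{n}0.npz",**d)
a=cv2.imread("pics/scene0.png");b=cv2.imread("pics/top0.png")
E
```

```text
pics
{'time': 0.0, 'joint_positions': array([ 1.21413627,  0.32182321, -0.07004351,  1.45166985,  0.02258828,
        1.37079306, -0.05690834]), 'qd': array([-0.00076626, -0.00136153, -0.00024678, -0.00051984, -0.00042134,
        0.00097003, -0.00033068]), 'joint_torque': array([ 9.25268387e-05, -4.91286957e+01, -4.03928999e-01, -3.12523592e+01,
       -6.39208616e-02,  4.37513762e-02,  1.88769641e-04]), 'position': array([ 0.23526161, -0.60538492,  0.24346359]), 'tool_rot': array([-3.08594896e+00, -5.78687026e-01,  7.04816951e-04]), 'ft_force': array([-0.63265876, -0.02130439, -0.31878142]), 'torque': array([-0.01043632, -0.02812822,  0.01972808]), 'grip_width': 1.0045499753011953} 0.022
scene [[485.6477468713633, 0.0, 287.79108243722675], [0.0, 485.6477468713633, 215.13470172451647], [0.0, 0.0, 1.0]] -0.09588832695501444 [[0.8775, 0.3989, -0.2664, 0.8688], [0.4796, -0.7268, 0.4916, -0.6391], [0.0025, -0.5591, -0.8291, 1.1673], [0.0, 0.0, 0.0, 1.0]]
top [[415.6243550233985, 0.0, 282.6491363944808], [0.0, 415.6243550233985, 205.39015718453481], [0.0, 0.0, 1.0]] -0.006073754533316231 [[0.0117, -0.9986, 0.0508, 0.4756], [-0.9999, -0.0115, 0.0043, -0.0048], [-0.0037, -0.0509, -0.9987, 1.0103], [0.0, 0.0, 0.0, 1.0]]
```

View pics/top0.png

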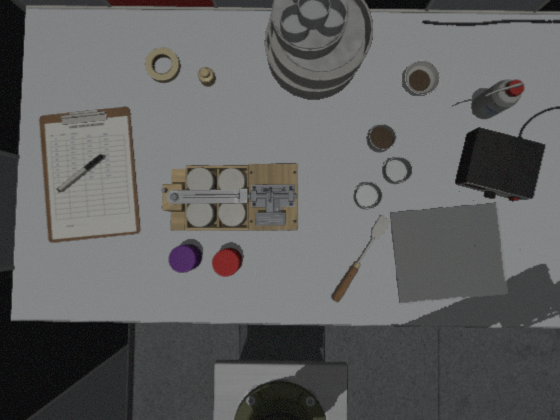

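View pics/scene0.png

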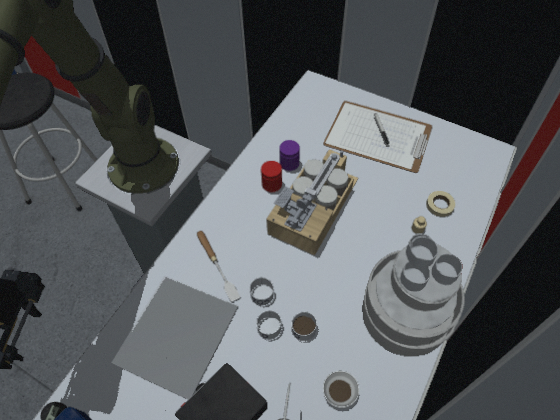

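The top view shows one carrier, spanning (165..298, 163..232), with yaw close to 0. The possible mix-ups are the purple jar at (184,258) and the red jar at (227,262), both loose in front of it. The tins are at (367,196), (397,171) and (382,138), and the spatula is at (360,260). The jars I want are the four grey ones in the bays. Next I'll enlarge the carrier.

Run:
```python
import cv2
a=cv2.imread("pics/top0.png")[155:240,155:305]
cv2.imwrite("pics/c1.png",cv2.convertScaleAbs(cv2.resize(a,None,fx=5,fy=5,interpolation=cv2.INTER_CUBIC),alpha=1.3))
```

```text
(no output)
```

View pics/c1.png

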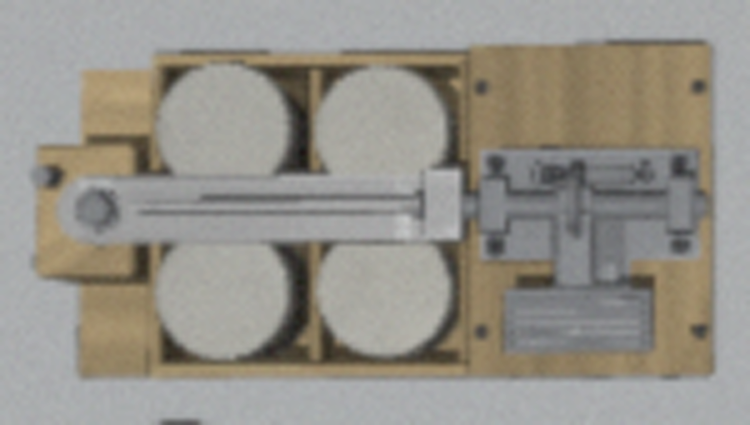

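Measured in the crop: hinge (97,209), stop pin (46,175), lids d/c/b/a at (224,125), (383,125), (226,297) and (385,295), plate (578,321), tab (573,197), deck corners (712,43) and (714,375). I'll fit the carrier pose to these.

```bash
cat > h.py <<'E'
import numpy as np,cv2
from scipy.optimize import least_squares
def proj(P,d,T=None):
    T=d["world_from_camera"] if T is None else T
    p=(np.atleast_2d(P)-T[:3,3])@T[:3,:3]
    s=p[:,:2]/p[:,2:]; s=s*(1+d["k1"]*(s**2).sum(1,keepdims=True))
    return s@np.diag(d["K"][[0,1],[0,1]])+d["K"][:2,2]
def car(q,M):
    M=np.atleast_2d(np.array(M,float)); c,s=np.cos(q[2]),np.sin(q[2])
    return np.c_[q[0]+c*M[:,0]-s*M[:,1],q[1]+s*M[:,0]+c*M[:,1],M[:,2]]
def fit(M,uv,d,T=None,q0=(.5,.1,0)):
    f=lambda q:(proj(car(q,M),d,T)-uv).ravel()
    r=least_squares(f,q0,loss="soft_l1"); return r.x,f(r.x).reshape(-1,2)
E
python3 - <<'E'
from h import *
d=dict(np.load("top0.npz"))
M=np.array([[0,89,100],[14,111.5,104],[36,36,84],[36,-36,84],[-36,36,84],[-36,-36,84],[-50.5,-125,125],[0,-123,140],[75,-183.5,80],[-75,-183.5,80]])/1000
uv=(np.array([[97,209],[46,175],[224,125],[383,125],[226,297],[385,295],[578,321],[573,197],[712,43],[714,375]])+.5)/5-.5+155
q,r=fit(M,uv,d);print(q,np.degrees(q[2]));print(np.round(r,2))
s=dict(np.load("scene0.npz"))
im=cv2.imread("pics/scene0.png")
x0,y0=255,140
a=cv2.resize(im[y0:y0+115,x0:x0+115],None,fx=5,fy=5,interpolation=cv2.INTER_CUBIC)
for u,v in proj(car(q,M),s): cv2.circle(a,(int((u-x0+.5)*5),int((v-y0+.5)*5)),4,(0,0,255),1)
cv2.imwrite("pics/c2.png",cv2.convertScaleAbs(a,alpha=1.3))
E
```

```text
[0.54075373 0.14978487 0.01650349] 0.945580428433941
[[-0.26 -0.15]
 [-0.74  0.19]
 [-0.01  1.02]
 [ 0.3   0.85]
 [-0.59 -1.26]
 [-0.15 -1.02]
 [ 0.57 -0.27]
 [ 0.31  0.34]
 [ 0.19 -0.14]
 [ 0.24  0.16]]
```

View pics/c2.png

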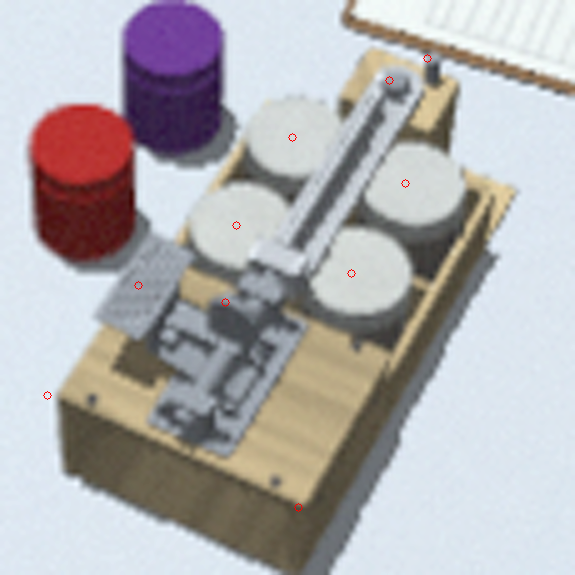

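The fit gives origin (0.541, 0.150) and yaw about 0.95°. The scene view disagrees by about 4 mm, so I'll refine with the wrist camera from close by. First I'll swing over there.

Request:
move_arm(deltas=[{"linear": [0.5,-0.1,-0.2],"turn": [0,0,-0.3],"claw": 0.6},{"linear": [0.9,-0.15,-0.1],"turn": [0,0,-0.625],"claw": 0.6},{"linear": [0.9,-0.15,-0.1],"turn": [0,0,-0.625],"claw": 0.6},{"linear": [0.9,-0.15,-0.1],"turn": [0,0,-0.625],"claw": 0.6},{"linear": [0.9,-0.15,-0.1],"turn": [0,0,-0.625],"claw": 0.6},{"linear": [0.9,-0.15,-0.1],"turn": [0,0,-0.625],"claw": 0.6},{"linear": [0.9,-0.15,-0.1],"turn": [0,0,-0.625],"claw": 0.6},{"linear": [0.9,-0.15,-0.1],"turn": [0,0,-0.625],"claw": 0.6},{"linear": [0.9,-0.15,-0.1],"turn": [0,0,-0.625],"claw": 0.6},{"linear": [0.9,-0.15,-0.1],"turn": [0,0,-0.625],"claw": 0.6},{"linear": [0.9,-0.15,-0.1],"turn": [0,0,-0.625],"claw": 0.6},{"linear": [0.9,-0.15,-0.1],"turn": [0,0,-0.625],"claw": 0.6},{"linear": [0.9,-0.15,-0.1],"turn": [0,0,-0.625],"claw": 0.6},{"linear": [0.9,-0.15,-0.1],"turn": [0,0,-0.625],"claw": 0.6},{"linear": [0.9,-0.15,0],"turn": [0,0,-0.625],"claw": 0.6},{"linear": [0.9,-0.15,0],"turn": [0,0,-0.625],"claw": 0.6},{"linear": [0.9,-0.15,0],"turn": [0,0,-0.625],"claw": 0.6},{"linear": [0.9,-0.15,0],"turn": [0,0,-0.625],"claw": 0.6},{"linear": [0.9,-0.15,0],"turn": [0,0,-0.625],"claw": 0.6},{"linear": [0.9,-0.15,0],"turn": [0,0,-0.625],"claw": 0.6}])

```text
time: 1.77
position: [0.5431, -0.1838, 0.2899]
tool_rot: [-2.57, -1.806, -0.0]
ft_force: [0.3, -0.2, 0.6]
grip_width: 0.406
```

Request:
move_arm(deltas=[{"linear": [0.8,-0.25,0],"turn": [0,0,-0.58],"claw": 0.6},{"linear": [0.8,-0.25,0],"turn": [0,0,-0.58],"claw": 0.6},{"linear": [0.8,-0.25,0],"turn": [0,0,-0.58],"claw": 0.6},{"linear": [0.8,-0.25,0],"turn": [0,0,-0.58],"claw": 0.6},{"linear": [0.8,-0.25,0],"turn": [0,0,-0.58],"claw": 0.6},{"linear": [0.8,-0.25,0],"turn": [0,0,-0.58],"claw": 0.6},{"linear": [0.8,-0.25,0],"turn": [0,0,-0.58],"claw": 0.6},{"linear": [0.8,-0.25,0],"turn": [0,0,-0.58],"claw": 0.6},{"linear": [0.8,-0.25,0],"turn": [0,0,-0.58],"claw": 0.6},{"linear": [0,0,0],"turn": [0,0,0],"claw": 0.6},{"linear": [0,0,0],"turn": [0,0,0],"claw": 0.6}])

```text
time: 2.68
position: [0.5161, 0.0395, 0.2899]
tool_rot: [2.199, 2.242, -0.0]
ft_force: [-0.1, -0.8, -0.1]
grip_width: 0.402
```

Run:
```python
from bench import ctrl,cams
from h import *
from scipy.spatial.transform import Rotation as R
s=ctrl.get_state(); d=cams.get_image("wrist")
T=np.eye(4);T[:3,:3]=R.from_rotvec(s["tool_rot"]).as_matrix();T[:3,3]=s["position"];T=T@d["tool_from_camera"]
print(s["position"],s["tool_rot"],s["ft_force"],s["joint_positions"]);print(np.round(d["tool_from_camera"],3));print(np.round(T,3))
d["T"]=T;np.savez("w1.npz",**d)
cv2.imwrite("pics/w1.png",d["image"][:,:,::-1])
```

```text
[0.51607522 0.03953065 0.28986082] [ 2.19928682e+00  2.24216260e+00 -2.10344216e-04] [-0.14307625 -0.8322943  -0.115215  ] [ 0.51767548  0.05146201 -0.66396908  1.68648091  0.03287869  1.41423439
 -0.13145919]
[[ 0.001 -0.96  -0.279  0.075]
 [ 1.     0.001 -0.001  0.   ]
 [ 0.001 -0.279  0.96  -0.139]
 [ 0.     0.     0.     1.   ]]
[[ 1.     0.019  0.005  0.515]
 [ 0.02  -0.96  -0.279  0.115]
 [-0.001  0.279 -0.96   0.429]
 [ 0.     0.     0.     1.   ]]
```

View pics/w1.png

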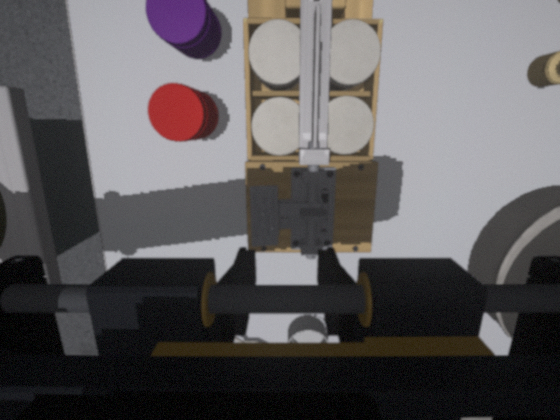

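The wrist view shows the carrier at (245..382, 0..250). Lids b/d/a/c are at (278,52), (352,52), (278,126) and (348,126), with the bolt and plate in shadow. Enlarging that area.

Run:
```python
from h import *
a=cv2.imread("pics/w1.png")[140:260,240:385]
a=cv2.resize(a,None,fx=5,fy=5,interpolation=cv2.INTER_CUBIC)
a=(255*(a/255.)**.55).astype(np.uint8)
cv2.imwrite("pics/c3.png",a)
```

```text
(no output)
```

View pics/c3.png

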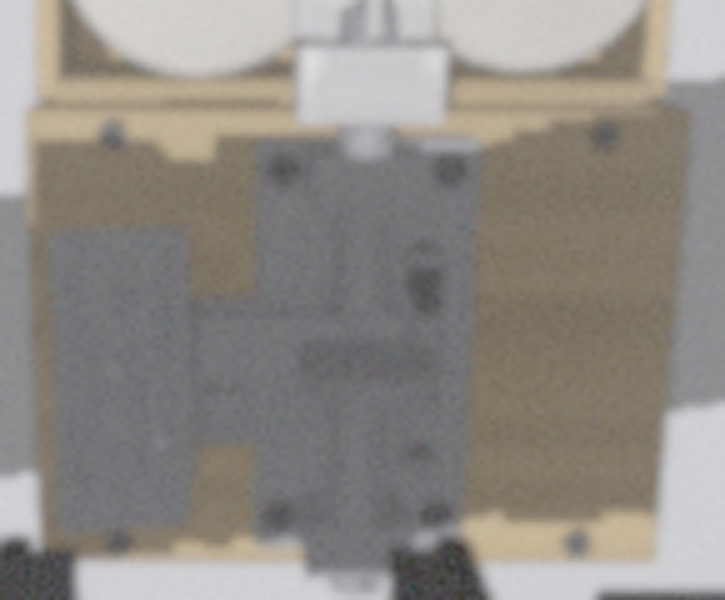

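Run:
```python
from h import *
w=dict(np.load("w1.npz"));t=dict(np.load("top0.npz"))
Mw=np.array([[-64.5,-93,127.5],[-36.5,-93,122.5],[-64.5,-157,127.5],[-36.5,-157,122.5],[-75,-74,80],[75,-74,80],[75,-184,80],[-75,-184,80],[0,-120,126],[-36,36,84],[36,36,84],[-36,-36,84],[36,-36,84]])/1e3
c=lambda a,s,o:(np.array(a)+.5)/s-.5+np.array(o)
uw=np.r_[c([[50,230],[188,230],[58,525],[193,525],[30,108],[688,108],[655,560],[45,555],[370,360]],5,[240,140]),[[278,52],[352,52],[278,126],[348,126]]]
q,r=fit(Mw,uw,w,w["T"]);print("wrist",q);print(np.round(r,1).tolist())
M=np.array([[0,89,100],[14,111.5,104],[36,36,84],[36,-36,84],[-36,36,84],[-36,-36,84],[-50.5,-125,125],[0,-123,140],[75,-183.5,80],[-75,-183.5,80]])/1e3
ut=c([[97,209],[46,175],[224,125],[383,125],[226,297],[385,295],[578,321],[573,197],[712,43],[714,375]],5,155)
s=dict(np.load("scene0.npz"));Ms=np.array([[0,89,100],[36,36,84],[36,-36,84],[-36,36,84],[-36,-36,84],[-50.5,-125,125]])/1e3
us=c([[398,86],[415,187],[360,275],[295,137],[240,226],[145,287]],5,[255,140])
print("scene",*fit(Ms,us,s))
# all with per-camera scale unknown: plain sum
f=lambda q:np.r_[(proj(car(q,Mw),w,w["T"])-uw).ravel(),(proj(car(q,M),t)-ut).ravel(),(proj(car(q,Ms),s)-us).ravel()]
print("all",least_squares(f,q,loss="soft_l1").x)
```

```text
wrist [0.54232605 0.15026922 0.01630282]
[[-0.4, 0.2], [0.7, -0.7], [-0.2, 2.1], [-0.1, 0.4], [-1.5, -0.4], [2.0, 0.2], [0.7, 1.5], [-1.4, 2.1], [0.5, 0.6], [0.9, -1.1], [-1.3, -0.7], [1.1, -0.7], [-1.2, -0.3]]
scene [0.54520948 0.15001028 0.00964374] [[-0.2092835  -0.68334403]
 [-0.46050323 -0.18466157]
 [-0.35256945  0.14877518]
 [ 0.88150799  0.53773326]
 [ 0.52452821  0.18250098]
 [-0.15320948 -0.04992727]]
all [0.54228329 0.15017757 0.01564718]
```

The views agree: origin (0.5422, 0.1502), yaw 0.9°. The scene view alone differs by 3 mm in x. I'll align (+3 mm x, +4 mm y) and descend until the tips are 150 mm up.

Request:
move_arm(deltas=[{"linear": [0.13,0.1,0.4],"turn": [0,0,0],"claw": 0.6},{"linear": [0,0,0.9],"turn": [0,0,0],"claw": 0.6},{"linear": [0,0,0.9],"turn": [0,0,0],"claw": 0.6},{"linear": [0,0,0.9],"turn": [0,0,0],"claw": 0.6},{"linear": [0,0,0.6],"turn": [0,0,0],"claw": 0.6},{"linear": [0,0,0.23],"turn": [0,0,0],"claw": 0.6},{"linear": [0,0,0],"turn": [0,0,0],"claw": 0.6},{"linear": [0,0,0],"turn": [0,0,0],"claw": 0.6}])

```text
time: 3.4
position: [0.52, 0.0405, 0.1717]
tool_rot: [-2.206, -2.236, -0.0]
ft_force: [-0.6, -0.6, 0.5]
grip_width: 0.397
```

Run:
```python
from bench import ctrl,cams
from h import *
from scipy.spatial.transform import Rotation as R
s=ctrl.get_state(); d=cams.get_image("wrist")
Tt=np.eye(4);Tt[:3,:3]=R.from_rotvec(s["tool_rot"]).as_matrix();Tt[:3,3]=s["position"];T=Tt@d["tool_from_camera"]
print(s["position"],s["ft_force"],s["grip_width"])
a=d["image"][:,:,::-1].copy()
q=[.5422,.1502,.0157]
P=car(q,np.array([[-14,-120,126],[14,-120,126],[-64.5,-93,127.5],[-36.5,-93,122.5],[-12,-93,109],[12,-93,109],[-15,-36,84]])/1e3)
x0,y0=180,80
a=(255*(a/255.)**.55).astype(np.uint8)[y0:y0+220,x0:x0+220]
a=cv2.resize(a,None,fx=2.7,fy=2.7,interpolation=cv2.INTER_CUBIC)
for u,v in proj(P,d,T): cv2.circle(a,(int((u-x0+.5)*2.7),int((v-y0+.5)*2.7)),4,(0,0,255),1)
cv2.imwrite("pics/c4.png",a)
```

```text
[0.52001949 0.04051409 0.17168452] [-0.58934133 -0.63113361  0.52807284] 0.397262586958519
```

View pics/c4.png

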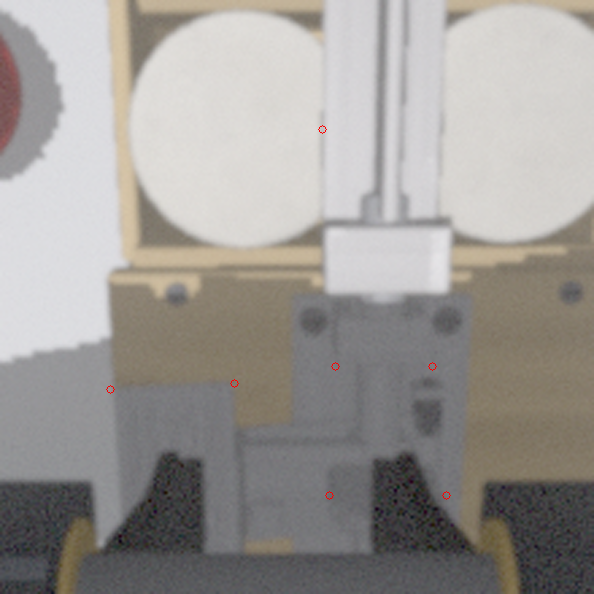

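The tab is at (330..445, 465..495) with the right finger in line with it. The left finger is over the plate (115..235), and the projected points match. I'm still 3 mm short in y, so I'll correct that and then press in small steps.

Request:
move_arm(deltas=[{"linear": [0.1,-0.02,0],"turn": [0,0,0],"claw": 0.6},{"linear": [0,0,0],"turn": [0,0,0],"claw": 0.6},{"linear": [0,0,0.3],"turn": [0,0,0],"claw": 0.6},{"linear": [0,0,0.3],"turn": [0,0,0],"claw": 0.6},{"linear": [0,0,0.2],"turn": [0,0,0],"claw": 0.6},{"linear": [0,0,0],"turn": [0,0,0],"claw": 0.6},{"linear": [0,0,0],"turn": [0,0,0],"claw": 0.6}])

```text
time: 4.03
position: [0.5189, 0.0437, 0.1472]
tool_rot: [-2.205, -2.237, 0.001]
ft_force: [-0.1, -0.5, 2.7]
grip_width: 0.398
```

Request:
move_arm(deltas=[{"linear": [0,0,0.15],"turn": [0,0,0],"claw": 0.6},{"linear": [0,0,0.15],"turn": [0,0,0],"claw": 0.6},{"linear": [0,0,0.08],"turn": [0,0,0],"claw": 0.6},{"linear": [0,0,0],"turn": [0,0,0],"claw": 0.6},{"linear": [0,0,0],"turn": [0,0,0],"claw": 0.6}])

```text
time: 4.45
position: [0.5176, 0.0439, 0.136]
tool_rot: [-2.204, -2.236, 0.004]
ft_force: [-5.1, 0.3, 7.5]
grip_width: 0.402
```

Request:
move_arm(deltas=[{"linear": [0,0,0.05],"turn": [0,0,0],"claw": 0.6},{"linear": [0,0,0],"turn": [0,0,0],"claw": 0.6},{"linear": [0,0,0],"turn": [0,0,0],"claw": 0.6}])

```text
time: 4.7
position: [0.5173, 0.044, 0.1349]
tool_rot: [-2.203, -2.236, 0.005]
ft_force: [-6.5, -0.9, 9.1]
grip_width: 0.402
```

Request:
move_arm(deltas=[{"linear": [0,0,0.05],"turn": [0,0,0],"claw": 0.6},{"linear": [0,0,0],"turn": [0,0,0],"claw": 0.6},{"linear": [0,0,0],"turn": [0,0,0],"claw": 0.6}])

```text
time: 4.95
position: [0.5173, 0.044, 0.1345]
tool_rot: [-2.204, -2.236, 0.006]
ft_force: [-10.2, -1.2, 16.6]
grip_width: 0.4
```

The catch is at its stop: force rose to 16.6 N with the tips 112.5 mm up. Now I'll ease off slightly and slide the bolt.

Request:
move_arm(deltas=[{"linear": [-0.1,0,-0.02],"turn": [0,0,0],"claw": 0.6},{"linear": [-0.15,0,0],"turn": [0,0,0],"claw": 0.6},{"linear": [-0.15,0,0],"turn": [0,0,0],"claw": 0.6},{"linear": [-0.15,0,0],"turn": [0,0,0],"claw": 0.6},{"linear": [0,0,0],"turn": [0,0,0],"claw": 0.6},{"linear": [0,0,0],"turn": [0,0,0],"claw": 0.6}])

```text
time: 5.45
position: [0.5199, 0.0304, 0.135]
tool_rot: [-2.203, -2.238, -0.006]
ft_force: [-2.5, 5.2, 8.6]
grip_width: 0.397
```

Request:
move_arm(deltas=[{"linear": [-0.15,0,0],"turn": [0,0,0],"claw": 0.6},{"linear": [-0.15,0,0],"turn": [0,0,0],"claw": 0.6},{"linear": [-0.15,0,0],"turn": [0,0,0],"claw": 0.6},{"linear": [-0.15,0,0],"turn": [0,0,0],"claw": 0.6},{"linear": [0,0,0],"turn": [0,0,0],"claw": 0.6},{"linear": [0,0,0],"turn": [0,0,0],"claw": 0.6}])

```text
time: 5.95
position: [0.5203, 0.0122, 0.135]
tool_rot: [-2.203, -2.238, -0.006]
ft_force: [-1.2, 5.1, 7.2]
grip_width: 0.4
```

Request:
move_arm(deltas=[{"linear": [-0.08,0,0],"turn": [0,0,0],"claw": 0.6},{"linear": [-0.08,0,0],"turn": [0,0,0],"claw": 0.6},{"linear": [0,0,0],"turn": [0,0,0],"claw": 0.6},{"linear": [0,0,0],"turn": [0,0,0],"claw": 0.6}])

```text
time: 6.28
position: [0.5204, 0.0117, 0.135]
tool_rot: [-2.197, -2.24, -0.012]
ft_force: [-1.3, 12.8, 7.8]
grip_width: 0.402
```

Hard stop reached: y force is 12.8 N with no further motion. I'll lift straight up so the catch springs up while the tab is still held back.

Request:
move_arm(deltas=[{"linear": [0,0,-0.15],"turn": [0,0,0],"claw": 0.6},{"linear": [0,0,-0.15],"turn": [0,0,0],"claw": 0.6},{"linear": [0,0,-0.15],"turn": [0,0,0],"claw": 0.6},{"linear": [0,0,-0.15],"turn": [0,0,0],"claw": 0.6},{"linear": [0.15,0,0],"turn": [0,0,0],"claw": 0.6},{"linear": [0.1,0,-0.5],"turn": [0,0,0],"claw": 0.6},{"linear": [0.5,0,-1],"turn": [0,0,0],"claw": 0.6},{"linear": [1,0,-1],"turn": [0,0,0],"claw": 0.8},{"linear": [1,0,-0.5],"turn": [0,0,0],"claw": 1},{"linear": [1,0,0],"turn": [0,0,0],"claw": 1},{"linear": [0,0,0],"turn": [0,0,0],"claw": 1},{"linear": [0,0,0],"turn": [0,0,0],"claw": 1}])

```text
time: 7.28
position: [0.5177, 0.1186, 0.2413]
tool_rot: [2.2, 2.242, 0.001]
ft_force: [0.1, -0.5, -0.5]
grip_width: 0.107
```

Run:
```python
from bench import ctrl,cams
from h import *
from scipy.spatial.transform import Rotation as R
s=ctrl.get_state(); print(s["position"],s["tool_rot"],s["grip_width"])
q=[.5422,.1502,.0157]
d=cams.get_image("scene")
P=car(q,np.array([[0,-153,140],[0,-123,140],[-50.5,-125,125],[-50.5,-125,113]])/1e3)
x0,y0=260,170;a=d["image"][y0:y0+85,x0:x0+75,::-1];a=cv2.resize(a,None,fx=6,fy=6,interpolation=cv2.INTER_CUBIC)
for u,v in proj(P,d): cv2.circle(a,(int((u-x0+.5)*6),int((v-y0+.5)*6)),3,(0,0,255),1)
b=cv2.imread("pics/scene0.png")[y0:y0+85,x0:x0+50];b=cv2.resize(b,None,fx=6,fy=6,interpolation=cv2.INTER_CUBIC)
cv2.imwrite("pics/c5.png",cv2.convertScaleAbs(np.hstack([a,b]),alpha=1.3))
```

```text
[0.51773034 0.11855281 0.24128048] [2.20030019e+00 2.24176304e+00 8.19369036e-04] 0.106897874111479
```

View pics/c5.png

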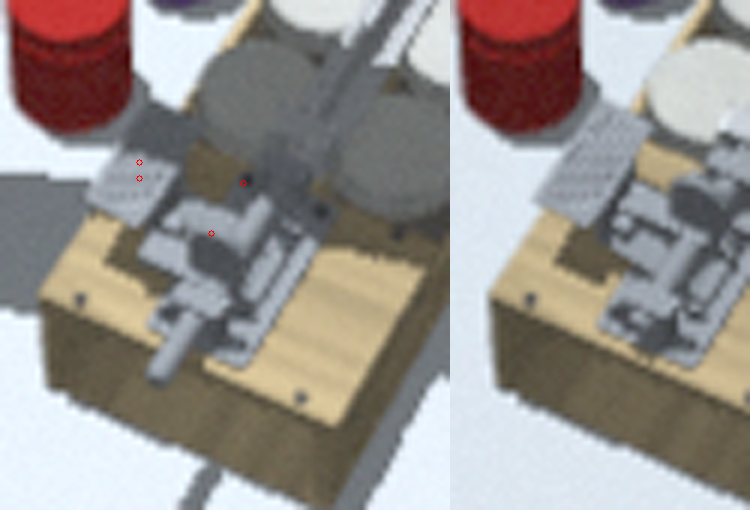

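The scene view shows the tab top at (213,235), on the predicted fully-back position. The plate sits at the same height as before, corner (88,200) against (85,205), so the catch is up and holding. Next I'll bring the closed fingers down on the -x side of the web.

Request:
move_arm(deltas=[{"linear": [0.5,-0.3,0],"turn": [0,0,0],"claw": 1},{"linear": [0.5,-0.1,0.5],"turn": [0,0,0],"claw": 1},{"linear": [0,0,1],"turn": [0,0,0],"claw": 1},{"linear": [0,0,1],"turn": [0,0,0],"claw": 1},{"linear": [0,0,0.9],"turn": [0,0,0],"claw": 1},{"linear": [0,0,0.5],"turn": [0,0,0],"claw": 1},{"linear": [0,0,0],"turn": [0,0,0],"claw": 1},{"linear": [0,0,0],"turn": [0,0,0],"claw": 1}])

```text
time: 8.0
position: [0.5051, 0.1447, 0.1233]
tool_rot: [-2.207, -2.234, 0.003]
ft_force: [0.5, -0.1, 0.2]
grip_width: 0.008
```

Request:
move_arm(deltas=[{"linear": [0.1,0.4,0.08],"turn": [0,0,0],"claw": 1},{"linear": [0.05,0.35,0],"turn": [0,0,0],"claw": 1},{"linear": [0,0.35,0],"turn": [0,0,0],"claw": 1},{"linear": [0,0.35,0],"turn": [0,0,0],"claw": 1},{"linear": [0,0.35,0],"turn": [0,0,0],"claw": 1},{"linear": [0.13,0.33,0],"turn": [0,0,0],"claw": 1},{"linear": [0.13,0.33,0],"turn": [0,0,0],"claw": 1},{"linear": [0.13,0.33,0],"turn": [0,0,0],"claw": 1},{"linear": [0,0,0],"turn": [0,0,0],"claw": 1}])

```text
time: 8.75
position: [0.5913, 0.1642, 0.122]
tool_rot: [2.206, 2.237, 0.003]
ft_force: [0.2, 0.4, 0.1]
grip_width: 0.005
```

Request:
move_arm(deltas=[{"linear": [0.2,0.25,0],"turn": [0,0,0],"claw": 1},{"linear": [0.2,0.25,0],"turn": [0,0,0],"claw": 1},{"linear": [0.2,0.2,0],"turn": [0,0,0],"claw": 1},{"linear": [0.31,0.17,0],"turn": [0,0,0],"claw": 1},{"linear": [0.31,0.17,0],"turn": [0,0,0],"claw": 1},{"linear": [0.31,0.17,0],"turn": [0,0,0],"claw": 1},{"linear": [0.3,0.05,0],"turn": [0,0,0],"claw": 1},{"linear": [0.3,0.05,0],"turn": [0,0,0],"claw": 1},{"linear": [0,0,0],"turn": [0,0,0],"claw": 1}])

```text
time: 9.5
position: [0.627, 0.2318, 0.1221]
tool_rot: [-2.201, -2.24, -0.003]
ft_force: [-0.1, 0.6, -0.4]
grip_width: 0.004
```

Run:
```python
from bench import cams
from h import *
d=cams.get_image("scene")
a=d["image"][120:270,240:400,::-1]
cv2.imwrite("pics/c6.png",cv2.convertScaleAbs(cv2.resize(a,None,fx=4,fy=4,interpolation=cv2.INTER_CUBIC),alpha=1.4))
```

```text
(no output)
```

View pics/c6.png

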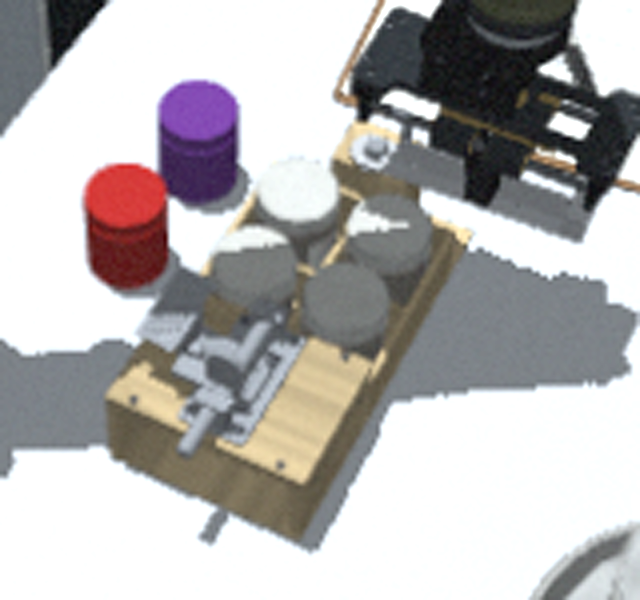

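The bar has swung round past the lids, pivot at (372,150), and points to +x. All four jars are standing. I'll keep pushing +y gently until the stop.

Request:
move_arm(deltas=[{"linear": [0.15,0,0],"turn": [0,0,0],"claw": 1},{"linear": [0.15,0,0],"turn": [0,0,0],"claw": 1},{"linear": [0.1,0,0],"turn": [0,0,0],"claw": 1},{"linear": [0,0,0],"turn": [0,0,0],"claw": 1},{"linear": [0,0,0],"turn": [0,0,0],"claw": 1}])

```text
time: 9.97
position: [0.6272, 0.2405, 0.122]
tool_rot: [-2.205, -2.238, -0.001]
ft_force: [0.2, 0.0, 0.0]
grip_width: 0.008
```

Request:
move_arm(deltas=[{"linear": [0.15,0,0],"turn": [0,0,0],"claw": 1},{"linear": [0.15,0,0],"turn": [0,0,0],"claw": 1},{"linear": [0,0,0],"turn": [0,0,0],"claw": 1},{"linear": [0,0,0],"turn": [0,0,0],"claw": 1}])

```text
time: 10.3
position: [0.6276, 0.2437, 0.1217]
tool_rot: [2.205, 2.23, -0.012]
ft_force: [-2.9, -10.1, 3.8]
grip_width: 0.005
```

The stop is met: 10 N at y = 0.2437, where I expected about 0.243. I'll back off, rise and look.

Request:
move_arm(deltas=[{"linear": [-0.3,0,0],"turn": [0,0,0],"claw": 1},{"linear": [-0.4,0,0],"turn": [0,0,0],"claw": 1},{"linear": [0,0,-0.7],"turn": [0,0,0],"claw": 1},{"linear": [0,0,-1],"turn": [0,0,0],"claw": 1},{"linear": [0,0,-1],"turn": [0,0,0],"claw": 1},{"linear": [0,-0.5,-1],"turn": [0,0,0],"claw": 1},{"linear": [-1,-0.5,-1],"turn": [0,0,0],"claw": 1},{"linear": [-1,-0.5,-0.5],"turn": [0,0,0],"claw": 1},{"linear": [-1,-0.5,0],"turn": [0,0,0],"claw": 1},{"linear": [-1,0,0],"turn": [0,0,0],"claw": 1},{"linear": [-1,0,0],"turn": [0,0,0],"claw": 1},{"linear": [-1,0,0],"turn": [0,0,0],"claw": 1},{"linear": [-1,0,0],"turn": [0,0,0],"claw": 1},{"linear": [-1,0,0],"turn": [0,0,0],"claw": 1},{"linear": [-1,0,0],"turn": [0,0,0],"claw": 1},{"linear": [-1,0,0],"turn": [0,0,0],"claw": 1},{"linear": [-1,0,0],"turn": [0,0,0],"claw": 1},{"linear": [0,0,0],"turn": [0,0,0],"claw": 1},{"linear": [0,0,0],"turn": [0,0,0],"claw": 1}])

```text
time: 11.88
position: [0.5729, -0.1031, 0.2753]
tool_rot: [-2.211, -2.232, -0.0]
ft_force: [0.1, 0.5, -0.3]
grip_width: 0.007
```

Run:
```python
from bench import cams,ctrl
from h import *
s=ctrl.get_state();print(s["position"],s["ft_force"],s["time"])
q=[.5422,.1502,.0157]
H=np.array([0,89]);D=lambda t:[*(H+140*np.array([np.sin(t),-np.cos(t)])),114]
P=car(q,np.array([D(1.75),D(1.65),[0,-153,140]])/1e3)
o=[]
for n,x0,y0,w,h,f in(("top",150,100,160,140,4.2),("scene",250,130,110,140,4.2)):
    d=cams.get_image(n);a=cv2.resize(d["image"][y0:y0+h,x0:x0+w,::-1],None,fx=f,fy=f,interpolation=cv2.INTER_CUBIC)
    a=cv2.convertScaleAbs(a,alpha=1.2)
    if n=="top":
      for u,v in proj(P,d): cv2.circle(a,(int((u-x0+.5)*f),int((v-y0+.5)*f)),4,(0,0,255),1)
    o.append(a)
cv2.imwrite("pics/c7.png",cv2.resize(np.hstack(o),None,fx=.7,fy=.7))
```

```text
[ 0.57292645 -0.10305822  0.27534607] [ 0.06525678  0.45154419 -0.25072492] 11.8833
```

View pics/c7.png

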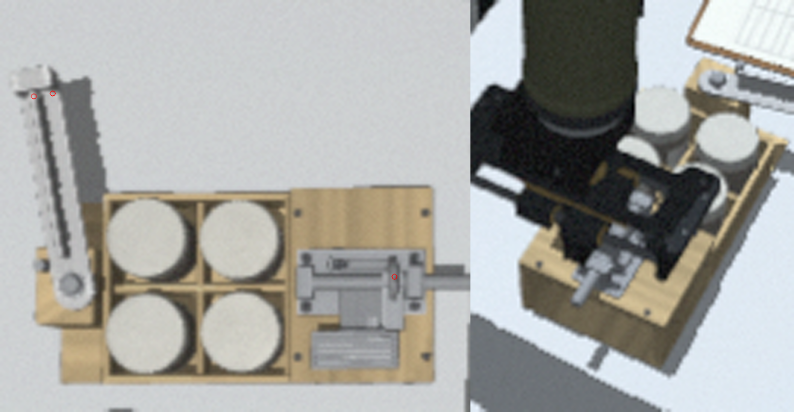

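The bar stands at its stop pin, the bolt is back, the catch plate is up and the jars are in place. One enlarged check of the bar angle: I'll overlay the strip outline for 1.75 (red) and 1.68 (blue).

Run:
```python
from bench import cams
from h import *
q=[.5422,.1502,.0157];d=cams.get_image("top")
x0,y0,f=145,110,6;a=cv2.resize(d["image"][y0:y0+100,x0:x0+50,::-1],None,fx=f,fy=f,interpolation=cv2.INTER_CUBIC);b=a.copy()
for t,c in((1.75,(0,0,255)),(1.68,(255,0,0))):
    u=np.array([np.sin(t),-np.cos(t)]);n=np.array([np.cos(t),np.sin(t)]);H=np.array([0,89])
    for e in(-15,15):
        P=car(q,np.array([[*(H+r*u+e*n),91] for r in(0,130)])/1e3)
        p=((proj(P,d)-[x0,y0]+.5)*f).astype(int);cv2.line(a,tuple(map(int,p[0])),tuple(map(int,p[1])),c,1)
    for h,r in ((100,0),):
        p=((proj(car(q,np.array([[0,89,100],[14,111.5,104]])/1e3),d)-[x0,y0]+.5)*f).astype(int)
        for k in p: cv2.circle(a,tuple(map(int,k)),4,(0,255,0),1)
cv2.imwrite("pics/c8.png",np.hstack([a,b]))
```

```text
(no output)
```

View pics/c8.png

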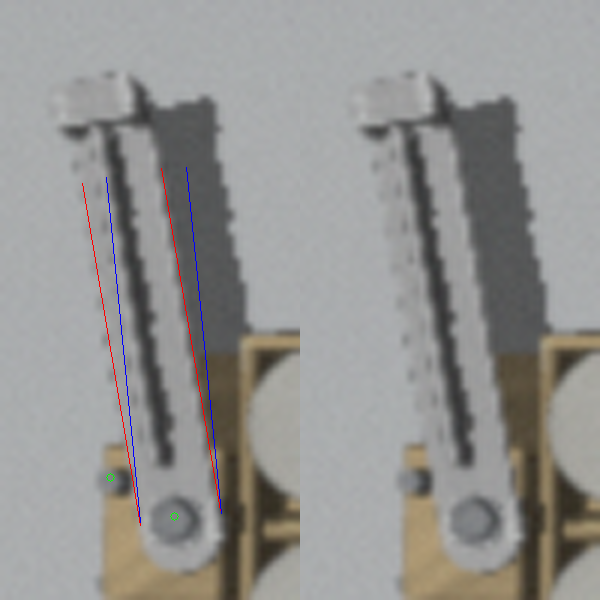

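The strip's right edge lies along the 1.75 line, so the bar is fully open.

```bash
python3 -c "
from bench import ctrl
print(ctrl.close_job(), ctrl.get_state()['time'])"
```

```text
the job is handed in; nothing more can be done
the job is handed in; nothing more can be done
```

The jar carrier is open and I handed the job in at about 12 s. The bolt is all the way back, with the catch sprung up to hold it, and the retaining bar stands open against its stop.

- **Catch and bolt:** One fingertip held the catch on its stop while the other slid the bolt until it stopped hard at about 13 N. Lifting straight up then let the catch spring up. In the images afterwards the tab sat at its fully-back position and the thumb plate was at its original height.
- **Bar:** Closed fingers pushed the web round until it met about 10 N at the stop. The last top view shows the bar's right edge along the 1.75 rad line, with the strip against the stop pin.
- **Surroundings:** All four jars are standing in their bays. I planned the path clear of the tins, the spatula and the red and purple jars. I took no close picture of the tins or the spatula at the end. The robot was clear of everything, with the force reading near zero.
- **Disagreements:** The scene camera alone placed the carrier about 3 mm further in x than the top and wrist cameras, so I used a combined fit. The bolt's stop came about 2 mm short of the travel I had calculated. I put that down to the same calibration error, because the image showed the tab fully back.

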